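# Level the sculpture stand with its screw foot and lock it

## Robot

A 6-joint arm with a two-finger parallel gripper is mounted at the origin on the work surface. World frame = base frame: x ahead of the robot, y to its left, z up, the work surface at z = 0. Lengths are in m, angles in rad, forces in N, time in s.
With the tool pointing down it reaches from about 0.25 to 0.725 m from the base axis. Payload 4 kg.
Tool frame: the origin (TCP) lies at the very end of the fingers, on their centre line; the grasp point (between the pads) lies 19 mm behind it; x points along the fingers, z is the direction in which the jaws open and shut, and the axes are right-handed (so a half turn about x gives the same grasp; the last joint's range is limited). The gripper opens to 85 mm and grips with 20 to 120 N. Pads are 22 mm wide; open, the fingers measure 114 mm over their backs; the gripper's body (76 mm by 85 mm) begins 54 mm behind the grasp point. The pads swing forward as they close: fully open they stand 13 mm farther back than shut.
Start: joints at [1.211, 0.241, 0.005, 1.335, 0, 1.571], TCP at [0.176, 0.468, 0.231] pointing down, gripper open.
Joint ranges: [-2.72, 2.72], [-1.05, 1.87], [-1.09, 1.28], [-1.99, 2.15], [-1.42, 1.44], [-3.14, 3.14]. Speed limits (rad/s): [2.79, 2.79, 3.14, 3.14, 3.14, 3.14].

## Interface

Orientations are given as a unit quaternion [x, y, z, w].
In Python, from workcell import bot gives the robot as it stands.
- The arm moves only by the tool apply_moves, never from a script. Its argument "targets" is one flat list of numbers, 7 for each row, row after row: the shift along the tool's x, y, z in units of 25 cm (1.0 is 25 cm), then the turn, a rotation vector about the tool's x, y, z in units of 0.5 rad (1.0 is 0.5 rad), then the opening, from 0 (shut) to 1 (fully open). In form: [tx, ty, tz, wx, wy, wz, claw, tx, ty, tz, wx, wy, wz, claw, ...]. A call has 1 to 12 rows; each row is the pose to reach, as a shift and turn from the pose commanded when the call began, along the tool's axes at that moment; what a row does not reach only later rows make up. A row lasts 1/12 s, in which the tool goes at most 41.7 mm and 7.16 degrees, less where a joint would pass 70% of its speed; a pose out of reach is approached as far as the arm can. A call with a number of a shift or a turn outside -1 to 1 is refused whole. A call with a gripper value outside its range is refused whole. The fingers move at their own pace and stop on an object; the grip force is fixed at half the most. Time passes only in rows, so rows that repeat a pose let the fingers close. It gives the time, the measured TCP pose, the force and the opening at its end, in the units of the state.
- bot.get_obs(): the state, without advancing time (a new reading comes with each control period).
- bot.camera(name): name is "side" or "top" or "wrist"; returns (picture, depth): 400x640x3 uint8, red, green, blue; 400x640 float32, m along the optical axis (not along the pixel's ray), 0 where there is no reading.
- bot.camera_params(name): a dict with "fx", "fy", "cx", "cy" (pixels), "T" (4x4, takes a point from camera to world coordinates); the wrist camera has in their place "tool_from_camera" (4x4, takes a point from camera to tool coordinates, whose origin is the TCP and whose axes are the tool frame's). Camera axes: x right, y up, looking along -z (the intrinsics and any distortion apply to the point x, -y, -z); pixel columns grow to the right and rows downward; lengths in m; the calibration is good to about 2 mm. The wrist camera is an equidistant fisheye: a pixel r from the principal point sees the ray r / f radians off the axis. A picture is of the moment at which its call begins: read the wrist's pose just before it. camera_params takes no time and is no camera call.
- bot.job_done(): hands the job in, once; it reports no verdict.
The state is a dict: "clock": time; "joint_pos": joint angles; "joint_vel": joint speeds; "tau": joint torques, N m; "eef_pos": TCP position; "tool_rot": TCP orientation; "ft_force": force on the tool from outside, world axes, zero at the start; "ft_torque": the same for the moment, N m; "grip_width": finger opening in m.
Only numpy, scipy, OpenCV 4.12 (cv2) and the standard library are available. Lean on these libraries where they do the work, as an engineer would, in place of code of your own. Each camera call takes 0.05 s, during which the arm holds its last target.

## Task

One foot of the sculpture's display stand hangs in the air above a scrap of cork board. Turn its red crank clockwise to screw the foot down until it just touches the cork and takes a little weight, without jacking the stand up or pressing hard, then swing the blue lock lever fully over to its stop and let go. Do not shift the stand or knock the cup, tape rolls, brush and starfish about.

Things in the scene. Friction and masses are not known exactly. Their poses are not given: they have to be found in the camera images.
- stand: Loose plywood display stand, 6 kg: board 300 x 260 x 18 mm, top 54 mm above the table, with a concrete slab and a cream creature (to 240 mm high, 70 mm or more from the lever, 120 mm from the screw). Origin on the table under the board's centre; x, y along the 300, 260 mm sides, z up. Fixed feet at (120,-100), (120,100), (-120,100) mm; the screw foot with its red crank is at (-120,-100) mm.
- crank_axis (a point): Point on the screw's vertical axis, level with the middle of the crank handle. Its frame's -x points along the red crank arm to the handle. Hub, arm, handle and foot sink together as the crank is turned clockwise seen from above: 16 mm per turn (2.55 mm per rad). The arm's top is 22 mm below this point, the board's top about 60 mm below it at first.
- handle_mid (a point): Middle of the upright red crank handle: a free-spinning sleeve 16 mm in diameter and 40 mm high, its ends 20 mm above and below this point, on a circle of 45 mm radius about crank_axis. Because the sleeve spins, the hand need not turn with the crank; this frame's x and y mean nothing.
- sole_bottom (a point): Centre of the underside of the screw foot's black rubber sole, a studded disc 56 mm across and 9 mm thick, which turns and sinks with the crank. It starts 10 to 13 mm above the table; the cork under it has its top 3 to 8 mm above the table, how high is not known beforehand. The rubber gives 1 mm for each 8 N.
- sole: The same rubber sole as a part; its origin on the screw axis 13 mm below its underside.
- crank (a joint): Turn of the crank in rad, growing clockwise from above (foot going down), 0 to 1 at the start; 0.9 to 4.3 rad more are needed. In free air the handle takes about 1.3 N to push round; once the sole rubs on the cork the push rises by about 0.6 N per N of load on the sole. If the hand then pauses, near 0 N remain in free air and 0.3 to 0.6 N per N of load on contact. The screw stays where it is left.
- lock (a joint): Swing of the blue lock lever in rad: 0 to 0.2 open at the start, 1.2 at its stop (locked); it grows counter-clockwise seen from above, towards the stand's -x edge. About 2 N at its pin moves it; it stays where it is left.
- lock_pin (a point): Middle of the free part of the lever's upright blue pin, 14 mm in diameter; its top is 14 mm above this point, the lever arm 32 mm below. The pin travels on a circle of 60 mm radius about lock_pivot.
- lock_pivot (a point): Point on the lever's vertical pivot axis, on the stand, 11 mm above the board.
- cup: Red plastic cup, 110 mm high, a bystander; origin under its centre.
- tape: Cream tape roll, 96 mm across, a bystander; origin under its centre.
- tape_brown: Brown tape roll, 72 mm across, a bystander; origin under its centre.
- brush: Brush, a bystander; lying on the table.
- starfish: Cream and foil starfish model, 150 mm across, a bystander; origin under its centre.
- washi: Green tape roll, 52 mm across, 18 mm high, lying on the stand's board 90 mm or more from the screw, a bystander; origin under its centre.

How it is judged:
By the outcome, as a careful person would: the job done as asked, in the order asked, and still so for the second after the job is handed in, with the robot touching nothing.
It also fails if it takes over 72 s, if anything falls off the work surface, if the arm or the gripper's body presses on something with over 40 N, if the wrist force passes 120 N, or if a joint passes its speed limit or range.

## Working session

There is one attempt and no reset: what is moved stays moved. The work goes in short steps, Python scripts to look and compute and a tool call to move; the robot and the scene stay as the last step left them, time stands still between calls to the robot, and variables do not carry over. Pictures are saved under pics/ and viewed, and the job is handed in when it is done.

Besides the shell and the picture viewer there is one more tool, called after "Request:" as name(argument=value, ...), one argument or row to a line, values as JSON. apply_moves: Moves the arm, as the interface text tells. Its arguments: {"type":"object","properties":{"targets":{"type":"array"}},"required":["targets"]}

```bash
ls; mkdir -p pics
python3 - <<'E'
from workcell import bot
import cv2,numpy as np
o=bot.get_obs()
for k,v in o.items(): print(k,np.round(v,4))
for n in ["side","top","wrist"]:
    p,d=bot.camera(n); cv2.imwrite(f"pics/{n}0.png",p[:,:,::-1]); np.save(f"pics/{n}0.npy",d)
    c=bot.camera_params(n); print(n,{k:np.round(v,4).tolist() for k,v in c.items()})
E
```

```text
pics
clock 0.0
joint_pos [1.211  0.2414 0.0037 1.3352 0.     1.5708]
joint_vel [-0.0014  0.0005 -0.0002  0.0018  0.0022  0.0012]
tau [ 7.00000e-04 -3.72315e+01  2.52410e+01  1.71000e-02  0.00000e+00
  0.00000e+00]
eef_pos [0.1758 0.4674 0.2304]
tool_rot [-0.4029  0.582   0.402   0.5808]
ft_force [-0.0076  0.2076 -0.2313]
ft_torque [-0.002   0.0159  0.0081]
grip_width 0.0851
side {'fx': 407.5553, 'fy': 407.5553, 'cx': 318.7852, 'cy': 203.6078, 'T': [[0.83, 0.3633, -0.4232, -0.0244], [-0.5578, 0.5462, -0.625, -0.7656], [0.0041, 0.7548, 0.656, 0.9162], [0.0, 0.0, 0.0, 1.0]]}
top {'fx': 500.2076, 'fy': 500.2076, 'cx': 314.3348, 'cy': 208.7088, 'T': [[-0.0039, 0.9977, -0.068, 0.4393], [-0.9998, -0.0027, 0.0179, 0.0308], [0.0177, 0.0681, 0.9975, 1.4778], [0.0, 0.0, 0.0, 1.0]]}
wrist {'fx': 309.7069, 'fy': 309.7069, 'cx': 320.3554, 'cy': 198.1452, 'tool_from_camera': [[-0.0003, 0.2953, -0.9554, -0.1442], [-0.0006, 0.9554, 0.2953, 0.0744], [1.0, 0.0007, -0.0001, -0.0002], [0.0, 0.0, 0.0, 1.0]]}
```

View pics/side0.png

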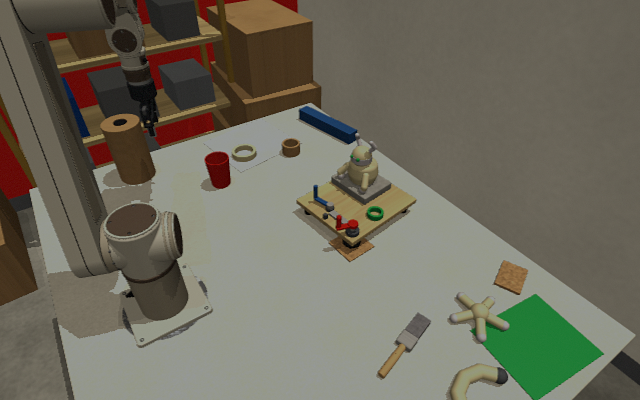

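View pics/top0.png

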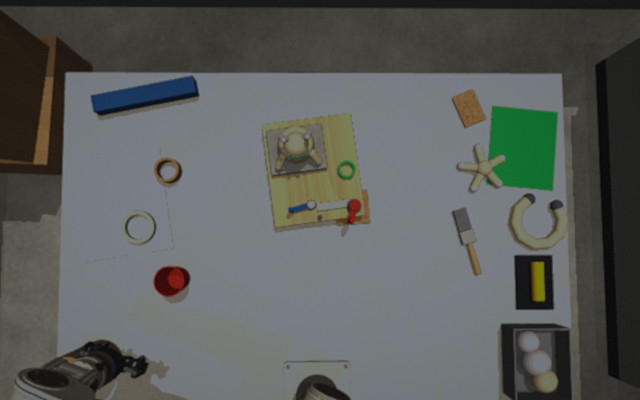

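View pics/wrist0.png

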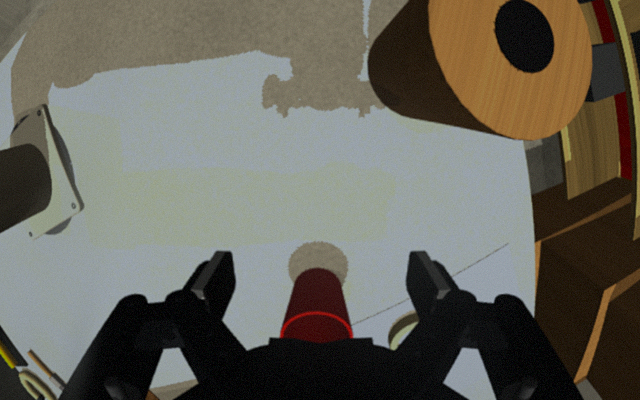

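```bash
python3 - <<'E'
import cv2,numpy as np
a=cv2.imread("pics/top0.png")[100:240,250:390]
b=cv2.imread("pics/side0.png")[135:270,285:425]
a=cv2.resize(a,(400,400),interpolation=cv2.INTER_CUBIC);b=cv2.resize(b,(400,386),interpolation=cv2.INTER_CUBIC)
b=cv2.copyMakeBorder(b,0,14,0,0,0)
cv2.imwrite("pics/z0.png",np.hstack([a,b]))
E
cat > h.py <<'E'
import numpy as np,cv2
from workcell import bot
from scipy.spatial.transform import Rotation as R
def ray(name,u,v,obs=None):
    c=bot.camera_params(name)
    x=np.array([(u-c['cx'])/c['fx'],(v-c['cy'])/c['fy']])
    if name=='wrist':
        r=np.hypot(*x); s=np.sinc(r/np.pi)  # sin r / r
        d=np.array([x[0]*s,-x[1]*s,-np.cos(r)])
        T=np.eye(4);T[:3,:3]=R.from_quat(obs['tool_rot']).as_matrix();T[:3,3]=obs['eef_pos']
        T=T@c['tool_from_camera']
    else:
        d=np.array([x[0],-x[1],-1.]);T=np.array(c['T'])
    T=np.array(T); return T[:3,3],T[:3,:3]@d
def onz(name,u,v,z,obs=None):
    o,d=ray(name,u,v,obs); return o+d*(z-o[2])/d[2]
def two(r1,r2):
    (o1,d1),(o2,d2)=r1,r2
    A=np.stack([d1,-d2],1);s=np.linalg.lstsq(A,o2-o1,rcond=None)[0]
    p,q=o1+s[0]*d1,o2+s[1]*d2
    return (p+q)/2,np.linalg.norm(p-q)
def proj(name,P,obs=None):
    c=bot.camera_params(name);
    if name=='wrist':
        T=np.eye(4);T[:3,:3]=R.from_quat(obs['tool_rot']).as_matrix();T[:3,3]=obs['eef_pos'];T=T@c['tool_from_camera']
        p=np.linalg.inv(T)@np.r_[P,1];p=np.array([p[0],-p[1],-p[2]])
        th=np.arctan2(np.hypot(p[0],p[1]),p[2]);k=th/np.hypot(p[0],p[1])
        return c['cx']+c['fx']*k*p[0],c['cy']+c['fy']*k*p[1]
    p=np.linalg.inv(np.array(c['T']))@np.r_[P,1]
    return c['cx']+c['fx']*p[0]/-p[2],c['cy']-c['fy']*p[1]/-p[2]
E
```

```text
(no output)
```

View pics/z0.png

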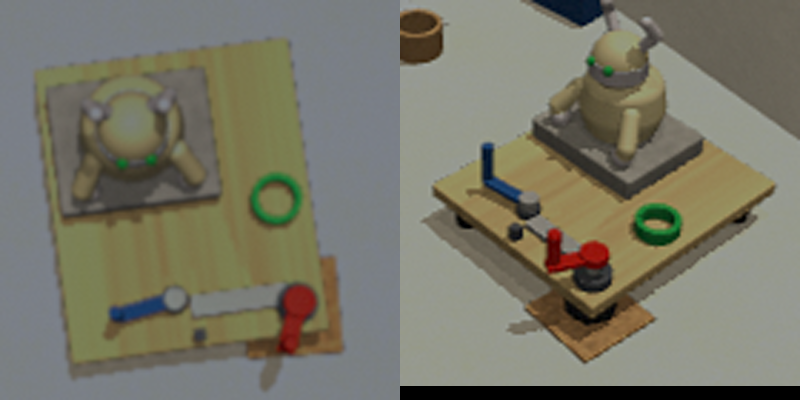

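Run:
```python
from h import *
f=400/140
Z=lambda x,y:(250+x/f-.35,100+y/f-.35)
C=[onz('top',*Z(*c),.054) for c in [(35,70),(288,38),(328,330),(72,362)]]
for c in C: print(np.round(c,4))
print('centre',np.mean(C,0), np.linalg.norm(C[0]-C[1]),np.linalg.norm(C[1]-C[2]),np.degrees(np.arctan2(*( (C[0]+C[1])-(C[2]+C[3]))[[1,0]])))
S=lambda x,y:(285+(x-400)/f-.35,135+y/f-.35)
for n,a,b in [('hub',(298,300),(594,251)),('handletop',(290,346),(554,233)),('pivot',(175,298),(528,201)),('pintop',(117,312),(488,147))]:
    p,e=two(ray('top',*Z(*a)),ray('side',*S(*b))); print(n,np.round(p,4),round(e,4))
```

```text
[0.7809 0.1554 0.054 ]
[ 0.8139 -0.1004  0.054 ]
[ 0.5175 -0.1378  0.054 ]
[0.4864 0.1177 0.054 ]
centre [0.64969086 0.00873169 0.054     ] 0.2579211681767528 0.2987586806128965 7.245869836905149
hub [ 0.5443 -0.1041  0.0903] 0.0013
handletop [ 0.4987 -0.0929  0.1302] 0.0009
pivot [0.5475 0.016  0.0696] 0.0031
pintop [0.5309 0.0717 0.116 ] 0.0023
```

Run:
```python
from h import *
o=bot.get_obs(); M=R.from_quat(o['tool_rot']).as_matrix(); print(M.round(3))
y=np.degrees(np.arctan2(M[1,1],M[0,1])); print('yaw y',y,'k=',y-np.degrees(1.211)+90)
```

```text
[[-0.001 -0.936  0.352]
 [-0.001  0.352  0.936]
 [-1.     0.    -0.002]]
yaw y 159.38360030078672 k= 179.99841131044403
```

```bash
cat > mv.py <<'E'
import sys
from h import *
# usage: mv.py x y z yaw_of_tool_y(deg)
o=bot.get_obs();M=R.from_quat(o['tool_rot']).as_matrix()
print('t',round(o['clock'],2),'pos',o['eef_pos'].round(4) if hasattr(o['eef_pos'],'round') else o['eef_pos'],'F',np.round(o['ft_force'],2),'w',round(float(o['grip_width']),4),'j6',round(float(o['joint_pos'][5]),3),'yaw',round(float(np.degrees(np.arctan2(M[1,1],M[0,1]))),1))
if len(sys.argv)>1:
    x,y,z,yaw=map(float,sys.argv[1:5]);a=np.radians(yaw)
    X=np.array([0,0,-1.]);Y=np.array([np.cos(a),np.sin(a),0]);G=np.stack([X,Y,np.cross(X,Y)],1)
    print('shift',(M.T@(np.array([x,y,z])-o['eef_pos'])/.25).round(3),'turn',(R.from_matrix(M.T@G).as_rotvec()/.5).round(3))
E
python3 mv.py .46 -.04 .23 180
```

```text
t 0.15 pos [0.1759 0.4675 0.2306] F [-0.01 -0.4  -0.45] w 0.0854 j6 1.571 yaw 159.4
shift [ 0.005 -1.779 -1.5  ] turn [-0.72  -0.003 -0.001]
```

Request:
apply_moves(
  targets=[0,-0.9,-0.75,-1,0,0,0.35,0,-0.9,-0.75,-1,0,0,0.35,0,-0.9,-0.75,-1,0,0,0.35,0,-0.9,-0.75,-1,0,0,0.35,0,-0.9,-0.75,-1,0,0,0.35,0,-0.9,-0.75,-1,0,0,0.35,0,-0.9,-0.75,-1,0,0,0.35,0,-0.9,-0.75,-1,0,0,0.35],
)

```text
clock: 0.82
eef_pos: [0.3216, 0.2096, 0.2312]
tool_rot: [0.533, -0.465, -0.532, -0.464]
ft_force: [0.2, -0.1, 0.1]
grip_width: 0.0297
```

```bash
python3 mv.py .44 -.06 .23 180
```

```text
t 0.82 pos [0.3216 0.2096 0.2312] F [ 0.2  -0.11  0.13] w 0.0297 j6 0.443 yaw -172.2
shift [ 0.007 -0.323 -1.133] turn [ 0.272 -0.003  0.001]
```

Request:
apply_moves(
  targets=[0,-0.32,-1,-1,0,0,0.35,0,-0.32,-1,-1,0,0,0.35,0,-0.32,-1,-1,0,0,0.35,0,-0.32,-1,-1,0,0,0.35,0,-0.32,-1,-1,0,0,0.35,0,-0.32,-1,-1,0,0,0.35,0,-0.32,-1,-1,0,0,0.35],
)

```text
clock: 1.4
eef_pos: [0.4301, -0.0144, 0.2313]
tool_rot: [-0.632, 0.317, 0.632, 0.317]
ft_force: [1.0, 0.4, -0.3]
grip_width: 0.03
```

```bash
python3 mv.py .44 -.08 .22 -144
```

```text
t 1.4 pos [ 0.4301 -0.0144  0.2313] F [ 0.95  0.39 -0.27] w 0.03 j6 -0.675 yaw -143.3
shift [ 0.045  0.125 -0.234] turn [0.026 0.    0.   ]
```

Request:
apply_moves(
  targets=[0,0.12,-0.23,-1,0,0,0.35,0,0.12,-0.23,-1,0,0,0.35,0,0.12,-0.23,-1,0,0,0.35,0,0.12,-0.23,-1,0,0,0.35],
)

```text
clock: 1.73
eef_pos: [0.4401, -0.0788, 0.2308]
tool_rot: [-0.689, 0.159, 0.689, 0.159]
ft_force: [-0.5, 0.7, 0.1]
grip_width: 0.0301
```

Request:
apply_moves(
  targets=[0,0,0,-1,0,0,0.35,0,0,0,-1,0,0,0.35,0,0,0,-1,0,0,0.35,0,0,0,-1,0,0,0.35],
)

```text
clock: 2.07
eef_pos: [0.4399, -0.0768, 0.231]
tool_rot: [-0.707, -0.018, 0.707, -0.018]
ft_force: [-0.1, -0.5, -0.8]
grip_width: 0.03
```

Request:
apply_moves(
  targets=[0,0,0,-1,0,0,0.35,0,0,0,-1,0,0,0.35,0,0,0,-1,0,0,0.35,0,0,0,-1,0,0,0.35],
)

```text
clock: 2.4
eef_pos: [0.4399, -0.0767, 0.231]
tool_rot: [-0.68, -0.193, 0.681, -0.192]
ft_force: [0.5, -0.3, 0.9]
grip_width: 0.0294
```

```bash
python3 mv.py .44 -.08 .22 -26
python3 - <<'E'
from h import *
o=bot.get_obs();p,d=bot.camera('wrist');cv2.imwrite('pics/w1.png',p[:,:,::-1])
np.save('pics/w1.npy',np.array([o['eef_pos'],o['tool_rot'][:3]])) ; np.save('pics/w1q.npy',o['tool_rot'])
E
```

```text
t 2.4 pos [ 0.4399 -0.0767  0.231 ] F [ 0.51 -0.29  0.87] w 0.0294 j6 -2.295 yaw -58.4
shift [0.044 0.011 0.007] turn [-1.131e+00  1.000e-03  1.000e-03]
```

View pics/w1.png

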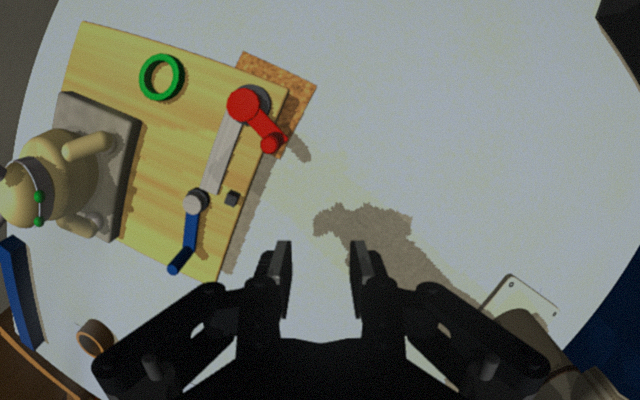

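Run:
```python
import cv2
a=cv2.imread('pics/w1.png')[70:290,150:320]
cv2.imwrite('pics/w1z.png',cv2.resize(a,None,fx=2.7,fy=2.7,interpolation=cv2.INTER_CUBIC))
```

```text
(no output)
```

View pics/w1z.png

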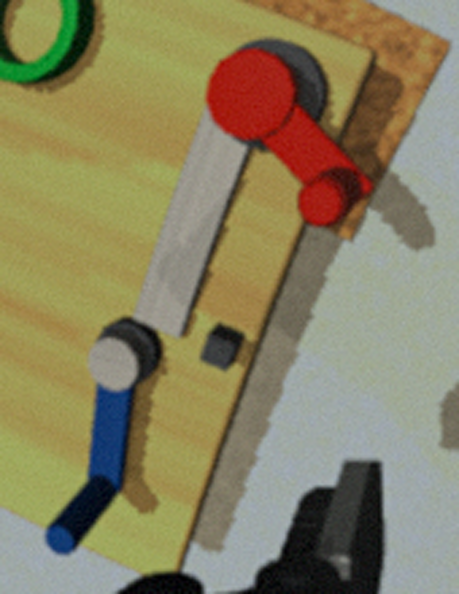

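Run:
```python
from h import *
p=np.load('pics/w1.npy');o=dict(eef_pos=p[0],tool_rot=np.load('pics/w1q.npy'))
f=400/140
Z=lambda x,y:(250+x/f-.35,100+y/f-.35); S=lambda x,y:(285+(x-400)/f-.35,135+y/f-.35)
for n,w,t,s,z in [('hub',(242.6,104.4),(298,300),(594,251),.096),('handletop',(269.3,144.4),(290,346),(554,233),.134),('pivot',(192.2,204),(175,298),(528,201),.07),('pintop',(173,268.9),(117,312),(488,147),.116)]:
    rw=ray('wrist',*w,o);a=two(rw,ray('top',*Z(*t)));b=two(rw,ray('side',*S(*s)))
    print(n,onz('wrist',*w,z,o).round(4),a[0].round(4),round(a[1],4),b[0].round(4),round(b[1],4))
```

```text
hub [ 0.5416 -0.1067  0.096 ] [ 0.5452 -0.1051  0.0815] 0.001 [ 0.542  -0.1062  0.0932] 0.0004
handletop [ 0.4987 -0.0945  0.134 ] [ 0.4989 -0.093   0.1265] 0.0008 [ 0.4988 -0.0938  0.1308] 0.0004
pivot [0.5476 0.0188 0.07  ] [0.5473 0.0155 0.0758] 0.002 [0.5488 0.0209 0.0654] 0.0006
pintop [0.5294 0.0742 0.116 ] [0.5302 0.0712 0.1194] 0.0029 [0.5294 0.0725 0.1169] 0.0016
```

```bash
python3 mv.py .4988 -.094 .165 -30
```

```text
t 2.45 pos [ 0.4399 -0.0767  0.231 ] F [ 0.87 -0.86  0.01] w 0.0297 j6 -2.298 yaw -58.2
shift [ 0.264  0.183 -0.164] turn [-0.984  0.001  0.001]
```

Request:
apply_moves(
  targets=[0.26,0.183,-0.164,-0.98,0,0,0.35,0.26,0.183,-0.164,-0.98,0,0,0.35,0.26,0.183,-0.164,-0.98,0,0,0.35,0.26,0.183,-0.164,-0.98,0,0,0.35,0.26,0.183,-0.164,-0.98,0,0,0.35,0.26,0.183,-0.164,-0.98,0,0,0.35],
)

```text
clock: 2.95
eef_pos: [0.4988, -0.0946, 0.1659]
tool_rot: [-0.615, -0.349, 0.616, -0.348]
ft_force: [-1.0, -0.4, 0.1]
grip_width: 0.0302
```

```bash
python3 mv.py .4988 -.094 .102 -30
python3 - <<'E'
from h import *
o=bot.get_obs();p,d=bot.camera('wrist');cv2.imwrite('pics/w2.png',p[:,:,::-1])
print([np.round(proj('wrist',P,o),1) for P in [(.4988,-.094,.134),(.4988,-.094,.094),tuple(o['eef_pos'])]])
E
```

```text
t 2.95 pos [ 0.4988 -0.0946  0.1659] F [-1.04 -0.4   0.12] w 0.0302 j6 -2.789 yaw -31.0
shift [ 0.256 -0.001 -0.002] turn [-0.033  0.001  0.002]
[array([319.7, 232.4]), array([319.8, 210.8]), array([320.6, 256.2])]
```

View pics/w2.png

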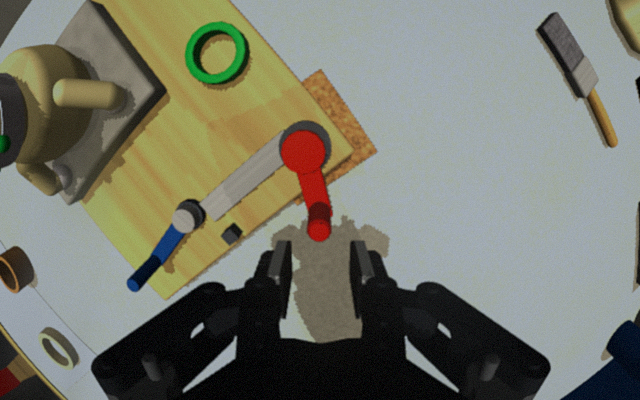

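Request:
apply_moves(
  targets=[0.12,0,0,0,0,0,0.35,0.2,0,0,0,0,0,0.35,0.255,0,0,0,0,0,0.35,0.255,0,0,0,0,0,0.35,0.255,0,0,0,0,0,0.35],
)

```text
clock: 3.42
eef_pos: [0.4986, -0.0945, 0.1029]
tool_rot: [-0.615, -0.349, 0.615, -0.349]
ft_force: [0.0, -0.6, 0.1]
grip_width: 0.0299
```

```bash
python3 mv.py
python3 - <<'E'
from h import *
o=bot.get_obs();p,d=bot.camera('wrist');cv2.imwrite('pics/w3.png',p[:,:,::-1])
E
```

```text
t 3.42 pos [ 0.4986 -0.0945  0.1029] F [ 0.02 -0.58  0.1 ] w 0.0299 j6 -2.791 yaw -30.8
```

View pics/w3.png

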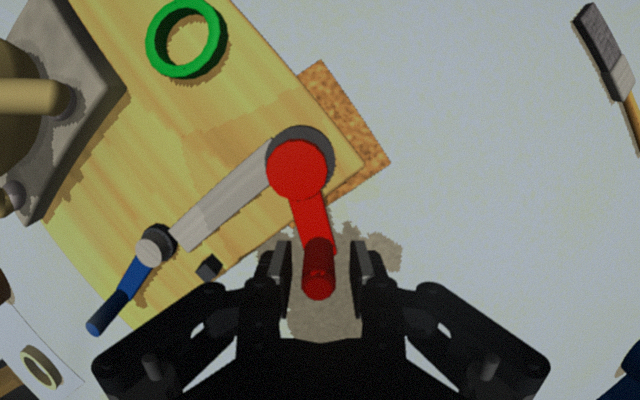

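```bash
cat > arc.py <<'E'
import sys,json
from h import *
# arc.py plan phi_end_deg yaw_end_deg nrows hold claw   | arc.py init phi yaw
A=np.array([.5425,-.106]); r=.045; phi00=164.6; z00=.1025
def pose(phi,yaw):
    a=np.radians(phi);p=np.array([*(A+r*np.array([np.cos(a),np.sin(a)])),z00-.00255*np.radians(phi00-phi)])
    b=np.radians(yaw);X=np.array([0,0,-1.]);Y=np.array([np.cos(b),np.sin(b),0]);return p,np.stack([X,Y,np.cross(X,Y)],1)
try: s=json.load(open('cmd.json'))
except Exception: s=None
o=bot.get_obs()
if s is None:
    M=R.from_quat(o['tool_rot']).as_matrix()
    s=dict(phi=164.6,yaw=float(np.degrees(np.arctan2(M[1,1],M[0,1]))),p=list(map(float,o['eef_pos'])))
p1,y1,n,hold,claw=float(sys.argv[1]),float(sys.argv[2]),int(sys.argv[3]),int(sys.argv[4]),sys.argv[5]
_,M0=pose(0,s['yaw']);p0=np.array(s['p']);out=[]
for k in range(1,n+1):
    f=k/n;p,M=pose(s['phi']+(p1-s['phi'])*f,0);yw=(s['yaw']-y1)*f
    sh=np.round(M0.T@(p-p0)/.25,3)
    out.append([*sh,round(np.radians(yw)/.5,3)])
out+= [out[-1]]*hold
print(', '.join(f'{a:g}, {b:g}, {c:g}, {w:g}, 0, 0, {claw}' for a,b,c,w in out))
l=out[-1]; s=dict(phi=p1,yaw=s['yaw']-float(np.degrees(l[3]*.5)),p=list(p0+M0@np.array(l[:3])*.25)); json.dump(s,open('cmd.json','w'))
E
cat > st.py <<'E'
import sys,json
from h import *
n=int(sys.argv[1]) if len(sys.argv)>1 else 0
s=json.load(open('cmd.json'));a=np.radians(s['phi']);t=np.array([np.sin(a),-np.cos(a),0])  # clockwise motion dir
rd=np.array([np.cos(a),np.sin(a),0])
def rep(o): 
    F=np.array(o['ft_force']); return [-F@t,F@rd,F[2]]
o=bot.get_obs();M=R.from_quat(o['tool_rot']).as_matrix()
ph=np.degrees(np.arctan2(o['eef_pos'][1]+.106,o['eef_pos'][0]-.5425))
print('t',round(o['clock'],2),'now push,rad,z',np.round(rep(o),2),'pos-cmd mm',np.round((np.array(o['eef_pos'])-s['p'])*1e3,2),'phi',round(ph,1),'cmd',s['phi'],'yaw',round(float(np.degrees(np.arctan2(M[1,1],M[0,1]))),1),'j6',round(float(o['joint_pos'][5]),2),'w',round(float(o['grip_width']),4))
if n:
    L=[]
    for i in range(n): bot.camera('top'); L.append(rep(bot.get_obs()))
    print('mean',np.mean(L,0).round(2),'sd',np.std(L,0).round(2))
E
python3 arc.py 140 -40 11 0 0.3
```

```text
0.005, -0.004, -0.008, 0.029, 0, 0, 0.3, 0.006, -0.006, -0.015, 0.059, 0, 0, 0.3, 0.006, -0.007, -0.022, 0.088, 0, 0, 0.3, 0.007, -0.008, -0.029, 0.117, 0, 0, 0.3, 0.007, -0.008, -0.036, 0.146, 0, 0, 0.3, 0.007, -0.009, -0.043, 0.176, 0, 0, 0.3, 0.008, -0.009, -0.05, 0.205, 0, 0, 0.3, 0.008, -0.009, -0.057, 0.234, 0, 0, 0.3, 0.009, -0.008, -0.064, 0.264, 0, 0, 0.3, 0.009, -0.008, -0.071, 0.293, 0, 0, 0.3, 0.009, -0.007, -0.078, 0.322, 0, 0, 0.3
```

Request:
apply_moves(
  targets=[0.005,-0.004,-0.008,0.029,0,0,0.3,0.006,-0.006,-0.015,0.059,0,0,0.3,0.006,-0.007,-0.022,0.088,0,0,0.3,0.007,-0.008,-0.029,0.117,0,0,0.3,0.007,-0.008,-0.036,0.146,0,0,0.3,0.007,-0.009,-0.043,0.176,0,0,0.3,0.008,-0.009,-0.05,0.205,0,0,0.3,0.008,-0.009,-0.057,0.234,0,0,0.3,0.009,-0.008,-0.064,0.264,0,0,0.3,0.009,-0.008,-0.071,0.293,0,0,0.3,0.009,-0.007,-0.078,0.322,0,0,0.3],
)

```text
clock: 4.38
eef_pos: [0.5072, -0.0767, 0.1001]
tool_rot: [-0.641, -0.299, 0.641, -0.299]
ft_force: [-1.3, 0.2, -0.1]
grip_width: 0.0255
```

```bash
python3 st.py; python3 arc.py 120 -60 9 0 0.3
python3 - <<'E'
from h import *
p,d=bot.camera('wrist');cv2.imwrite('pics/w4.png',p[:,:,::-1])
E
```

```text
t 4.38 now push,rad,z [ 0.7   1.1  -0.13] pos-cmd mm [-0.71  0.26 -1.41] phi 140.3 cmd 140.0 yaw -40.0 j6 -2.59 w 0.0255
0.001, 0.001, -0.007, 0.078, 0, 0, 0.3, 0.001, 0.001, -0.014, 0.155, 0, 0, 0.3, 0.002, 0.002, -0.021, 0.233, 0, 0, 0.3, 0.002, 0.003, -0.028, 0.31, 0, 0, 0.3, 0.002, 0.004, -0.035, 0.388, 0, 0, 0.3, 0.003, 0.005, -0.041, 0.465, 0, 0, 0.3, 0.003, 0.007, -0.048, 0.543, 0, 0, 0.3, 0.004, 0.009, -0.055, 0.621, 0, 0, 0.3, 0.004, 0.011, -0.062, 0.698, 0, 0, 0.3
```

View pics/w4.png

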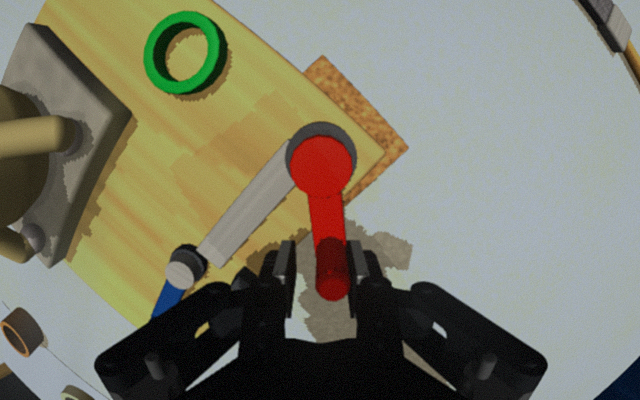

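Request:
apply_moves(
  targets=[0.001,0.001,-0.007,0.078,0,0,0.3,0.001,0.001,-0.014,0.155,0,0,0.3,0.002,0.002,-0.021,0.233,0,0,0.3,0.002,0.003,-0.028,0.31,0,0,0.3,0.002,0.004,-0.035,0.388,0,0,0.3,0.003,0.005,-0.041,0.465,0,0,0.3,0.003,0.007,-0.048,0.543,0,0,0.3,0.004,0.009,-0.055,0.621,0,0,0.3,0.004,0.011,-0.062,0.698,0,0,0.3],
)

```text
clock: 5.18
eef_pos: [0.5195, -0.0667, 0.0992]
tool_rot: [-0.683, -0.183, 0.683, -0.183]
ft_force: [-1.0, -0.2, 0.7]
grip_width: 0.0257
```

```bash
python3 st.py 4;python3 arc.py 108 -72 6 0 0.3
```

```text
t 5.18 now push,rad,z [0.97 0.28 0.68] pos-cmd mm [-0.53  0.24 -1.33] phi 120.3 cmd 120.0 yaw -60.0 j6 -2.22 w 0.0257
mean [ 0.95 -0.02 -0.2 ] sd [0.42 0.89 0.38]
0, 0.001, -0.006, 0.07, 0, 0, 0.3, 0.001, 0.001, -0.012, 0.14, 0, 0, 0.3, 0.001, 0.001, -0.018, 0.21, 0, 0, 0.3, 0.001, 0.002, -0.025, 0.279, 0, 0, 0.3, 0.002, 0.003, -0.031, 0.349, 0, 0, 0.3, 0.002, 0.004, -0.037, 0.419, 0, 0, 0.3
```

Request:
apply_moves(
  targets=[0,0.001,-0.006,0.07,0,0,0.3,0.001,0.001,-0.012,0.14,0,0,0.3,0.001,0.001,-0.018,0.21,0,0,0.3,0.001,0.002,-0.025,0.279,0,0,0.3,0.002,0.003,-0.031,0.349,0,0,0.3,0.002,0.004,-0.037,0.419,0,0,0.3],
)

```text
clock: 5.88
eef_pos: [0.5277, -0.063, 0.0987]
tool_rot: [-0.698, -0.111, 0.699, -0.111]
ft_force: [-2.2, 0.0, -0.6]
grip_width: 0.0257
```

```bash
python3 st.py 3;python3 arc.py 98 -82 5 0 0.3
```

```text
t 5.88 now push,rad,z [ 2.12  0.7  -0.58] pos-cmd mm [-0.84  0.14 -1.32] phi 109.0 cmd 108.0 yaw -72.0 j6 -2.0 w 0.0257
mean [ 0.51  0.88 -0.11] sd [0.2  0.26 0.08]
0, 0, -0.006, 0.07, 0, 0, 0.3, 0.001, 0.001, -0.013, 0.14, 0, 0, 0.3, 0.001, 0.001, -0.019, 0.21, 0, 0, 0.3, 0.001, 0.002, -0.025, 0.279, 0, 0, 0.3, 0.002, 0.003, -0.031, 0.349, 0, 0, 0.3
```

Request:
apply_moves(
  targets=[0,0,-0.006,0.07,0,0,0.3,0.001,0.001,-0.013,0.14,0,0,0.3,0.001,0.001,-0.019,0.21,0,0,0.3,0.001,0.002,-0.025,0.279,0,0,0.3,0.002,0.003,-0.031,0.349,0,0,0.3],
)

```text
clock: 6.45
eef_pos: [0.5352, -0.0613, 0.0982]
tool_rot: [-0.705, -0.05, 0.706, -0.05]
ft_force: [-1.1, 1.0, 0.8]
grip_width: 0.0255
```

```bash
python3 st.py 3;python3 arc.py 86 -94 6 0 0.3
```

```text
t 6.45 now push,rad,z [0.94 1.15 0.81] pos-cmd mm [-0.93  0.17 -1.3 ] phi 99.3 cmd 98.0 yaw -81.9 j6 -1.83 w 0.0255
mean [0.98 0.16 0.01] sd [0.21 0.24 0.18]
0, 0, -0.007, 0.07, 0, 0, 0.3, 0.001, 0, -0.013, 0.14, 0, 0, 0.3, 0.001, 0.001, -0.019, 0.21, 0, 0, 0.3, 0.001, 0.002, -0.025, 0.279, 0, 0, 0.3, 0.002, 0.003, -0.032, 0.349, 0, 0, 0.3, 0.002, 0.004, -0.038, 0.419, 0, 0, 0.3
```

Request:
apply_moves(
  targets=[0,0,-0.007,0.07,0,0,0.3,0.001,0,-0.013,0.14,0,0,0.3,0.001,0.001,-0.019,0.21,0,0,0.3,0.001,0.002,-0.025,0.279,0,0,0.3,0.002,0.003,-0.032,0.349,0,0,0.3,0.002,0.004,-0.038,0.419,0,0,0.3],
)

```text
clock: 7.1
eef_pos: [0.5449, -0.0609, 0.0977]
tool_rot: [-0.707, 0.024, 0.707, 0.024]
ft_force: [-1.5, 0.1, -0.0]
grip_width: 0.0253
```

```bash
python3 st.py 3;python3 arc.py 74 -106 6 0 0.3
```

```text
t 7.1 now push,rad,z [ 1.48 -0.01 -0.03] pos-cmd mm [-0.82  0.21 -1.24] phi 87.0 cmd 86.0 yaw -93.9 j6 -1.61 w 0.0253
mean [ 0.53  1.13 -0.36] sd [0.32 0.46 0.29]
0, 0, -0.006, 0.07, 0, 0, 0.3, 0.001, 0, -0.012, 0.14, 0, 0, 0.3, 0.001, 0.001, -0.019, 0.209, 0, 0, 0.3, 0.001, 0.002, -0.025, 0.279, 0, 0, 0.3, 0.002, 0.003, -0.031, 0.349, 0, 0, 0.3, 0.002, 0.004, -0.037, 0.419, 0, 0, 0.3
```

Request:
apply_moves(
  targets=[0,0,-0.006,0.07,0,0,0.3,0.001,0,-0.012,0.14,0,0,0.3,0.001,0.001,-0.019,0.209,0,0,0.3,0.001,0.002,-0.025,0.279,0,0,0.3,0.002,0.003,-0.031,0.349,0,0,0.3,0.002,0.004,-0.037,0.419,0,0,0.3],
)

```text
clock: 7.75
eef_pos: [0.554, -0.0625, 0.0972]
tool_rot: [-0.7, 0.098, 0.7, 0.098]
ft_force: [-1.5, -0.1, -1.5]
grip_width: 0.0258
```

```bash
python3 st.py 3;python3 arc.py 62 -118 6 0 0.3
```

```text
t 7.75 now push,rad,z [ 1.38 -0.5  -1.46] pos-cmd mm [-0.82  0.23 -1.27] phi 75.2 cmd 74.0 yaw -105.9 j6 -1.41 w 0.0258
mean [ 1.    0.71 -0.52] sd [0.4  0.34 0.08]
0, -0, -0.006, 0.07, 0, 0, 0.3, 0.001, 0, -0.013, 0.14, 0, 0, 0.3, 0.001, 0.001, -0.019, 0.209, 0, 0, 0.3, 0.002, 0.002, -0.025, 0.279, 0, 0, 0.3, 0.002, 0.003, -0.031, 0.349, 0, 0, 0.3, 0.002, 0.004, -0.038, 0.419, 0, 0, 0.3
```

Request:
apply_moves(
  targets=[0,0,-0.006,0.07,0,0,0.3,0.001,0,-0.013,0.14,0,0,0.3,0.001,0.001,-0.019,0.209,0,0,0.3,0.002,0.002,-0.025,0.279,0,0,0.3,0.002,0.003,-0.031,0.349,0,0,0.3,0.002,0.004,-0.038,0.419,0,0,0.3],
)

```text
clock: 8.4
eef_pos: [0.5628, -0.066, 0.0967]
tool_rot: [-0.686, 0.17, 0.686, 0.171]
ft_force: [-1.5, 1.3, -0.9]
grip_width: 0.0257
```

```bash
python3 st.py 3;python3 arc.py 50 -130 6 0 0.3
python3 - <<'E'
from h import *
p,d=bot.camera('wrist');cv2.imwrite('pics/w5.png',p[:,:,::-1])
E
```

```text
t 8.4 now push,rad,z [ 1.89  0.44 -0.88] pos-cmd mm [-0.88  0.31 -1.27] phi 63.0 cmd 62.0 yaw -117.9 j6 -1.2 w 0.0257
mean [ 0.83  0.15 -0.49] sd [0.53 0.29 0.22]
0.001, -0, -0.006, 0.07, 0, 0, 0.3, 0.001, 0, -0.012, 0.14, 0, 0, 0.3, 0.001, 0.001, -0.018, 0.209, 0, 0, 0.3, 0.002, 0.002, -0.025, 0.279, 0, 0, 0.3, 0.002, 0.003, -0.031, 0.349, 0, 0, 0.3, 0.002, 0.004, -0.037, 0.419, 0, 0, 0.3
```

View pics/w5.png

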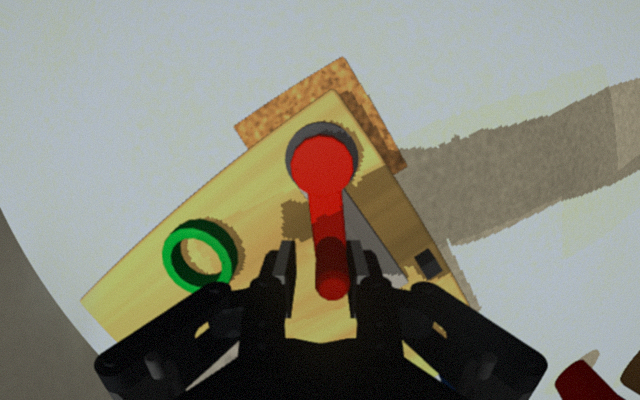

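Request:
apply_moves(
  targets=[0.001,0,-0.006,0.07,0,0,0.3,0.001,0,-0.012,0.14,0,0,0.3,0.001,0.001,-0.018,0.209,0,0,0.3,0.002,0.002,-0.025,0.279,0,0,0.3,0.002,0.003,-0.031,0.349,0,0,0.3,0.002,0.004,-0.037,0.419,0,0,0.3],
)

```text
clock: 9.1
eef_pos: [0.5707, -0.0713, 0.0963]
tool_rot: [-0.664, 0.241, 0.665, 0.242]
ft_force: [-1.8, 1.1, -1.0]
grip_width: 0.0256
```

```bash
python3 st.py 3;python3 arc.py 40 -140 5 0 0.3
```

```text
t 9.1 now push,rad,z [ 2.13 -0.33 -0.96] pos-cmd mm [-0.74  0.32 -1.22] phi 51.0 cmd 50.0 yaw -129.9 j6 -1.0 w 0.0256
mean [ 0.99 -0.08 -0.55] sd [0.43 0.46 0.33]
0.001, -0, -0.006, 0.07, 0, 0, 0.3, 0.001, 0, -0.013, 0.14, 0, 0, 0.3, 0.001, 0.001, -0.019, 0.209, 0, 0, 0.3, 0.002, 0.002, -0.025, 0.279, 0, 0, 0.3, 0.002, 0.003, -0.031, 0.349, 0, 0, 0.3
```

Request:
apply_moves(
  targets=[0.001,0,-0.006,0.07,0,0,0.3,0.001,0,-0.013,0.14,0,0,0.3,0.001,0.001,-0.019,0.209,0,0,0.3,0.002,0.002,-0.025,0.279,0,0,0.3,0.002,0.003,-0.031,0.349,0,0,0.3],
)

```text
clock: 9.67
eef_pos: [0.5762, -0.0768, 0.0958]
tool_rot: [-0.641, 0.298, 0.641, 0.298]
ft_force: [-1.1, 0.7, -0.4]
grip_width: 0.0258
```

```bash
python3 st.py 3;python3 arc.py 30 -150 5 0 0.3
```

```text
t 9.67 now push,rad,z [ 1.22 -0.37 -0.44] pos-cmd mm [-0.62  0.35 -1.14] phi 40.9 cmd 40.0 yaw -139.9 j6 -0.83 w 0.0258
mean [ 1.09  0.17 -0.42] sd [0.41 0.6  0.17]
0.001, -0, -0.006, 0.07, 0, 0, 0.3, 0.001, -0, -0.013, 0.14, 0, 0, 0.3, 0.001, 0, -0.019, 0.209, 0, 0, 0.3, 0.002, 0.001, -0.025, 0.279, 0, 0, 0.3, 0.002, 0.002, -0.031, 0.349, 0, 0, 0.3
```

Request:
apply_moves(
  targets=[0.001,0,-0.006,0.07,0,0,0.3,0.001,0,-0.013,0.14,0,0,0.3,0.001,0,-0.019,0.209,0,0,0.3,0.002,0.001,-0.025,0.279,0,0,0.3,0.002,0.002,-0.031,0.349,0,0,0.3],
)

```text
clock: 10.23
eef_pos: [0.5808, -0.0831, 0.0954]
tool_rot: [-0.613, 0.353, 0.613, 0.353]
ft_force: [-0.3, 0.8, -0.1]
grip_width: 0.0257
```

```bash
python3 st.py 3;python3 arc.py 20 -160 5 0 0.3
```

```text
t 10.23 now push,rad,z [ 0.83  0.08 -0.12] pos-cmd mm [-0.6   0.32 -1.11] phi 30.9 cmd 30.0 yaw -149.9 j6 -0.67 w 0.0257
mean [ 0.65 -0.24  0.34] sd [0.41 0.17 0.79]
0, 0, -0.007, 0.07, 0, 0, 0.3, 0.001, 0.001, -0.013, 0.14, 0, 0, 0.3, 0.001, 0.001, -0.019, 0.209, 0, 0, 0.3, 0.001, 0.002, -0.025, 0.279, 0, 0, 0.3, 0.002, 0.003, -0.032, 0.349, 0, 0, 0.3
```

Request:
apply_moves(
  targets=[0,0,-0.007,0.07,0,0,0.3,0.001,0.001,-0.013,0.14,0,0,0.3,0.001,0.001,-0.019,0.209,0,0,0.3,0.001,0.002,-0.025,0.279,0,0,0.3,0.002,0.003,-0.032,0.349,0,0,0.3],
)

```text
clock: 10.8
eef_pos: [0.5843, -0.0902, 0.0949]
tool_rot: [-0.58, 0.405, 0.58, 0.405]
ft_force: [0.0, 1.3, 0.1]
grip_width: 0.0253
```

```bash
python3 st.py 3;python3 arc.py 10 -170 5 0 0.3
```

```text
t 10.8 now push,rad,z [1.2  0.46 0.12] pos-cmd mm [-0.51  0.45 -1.1 ] phi 20.7 cmd 20.0 yaw -159.9 j6 -0.5 w 0.0253
mean [ 1.26  0.07 -0.18] sd [0.3  0.39 0.46]
0, 0, -0.006, 0.07, 0, 0, 0.3, 0, 0, -0.012, 0.14, 0, 0, 0.3, 0.001, 0.001, -0.018, 0.209, 0, 0, 0.3, 0.001, 0.002, -0.025, 0.279, 0, 0, 0.3, 0.001, 0.003, -0.031, 0.349, 0, 0, 0.3
```

Request:
apply_moves(
  targets=[0,0,-0.006,0.07,0,0,0.3,0,0,-0.012,0.14,0,0,0.3,0.001,0.001,-0.018,0.209,0,0,0.3,0.001,0.002,-0.025,0.279,0,0,0.3,0.001,0.003,-0.031,0.349,0,0,0.3],
)

```text
clock: 11.37
eef_pos: [0.5862, -0.0978, 0.0946]
tool_rot: [-0.542, 0.454, 0.542, 0.454]
ft_force: [-0.7, 0.5, -0.7]
grip_width: 0.0258
```

```bash
python3 st.py 3;python3 arc.py 0 -180 5 0 0.3
```

```text
t 11.37 now push,rad,z [ 0.66 -0.59 -0.75] pos-cmd mm [-0.53  0.45 -1.18] phi 10.7 cmd 10.0 yaw -169.9 j6 -0.34 w 0.0258
mean [ 0.82  0.43 -0.72] sd [0.23 0.3  0.48]
0.001, -0, -0.006, 0.07, 0, 0, 0.3, 0.001, 0, -0.012, 0.14, 0, 0, 0.3, 0.002, 0.001, -0.019, 0.209, 0, 0, 0.3, 0.002, 0.001, -0.025, 0.279, 0, 0, 0.3, 0.002, 0.002, -0.031, 0.349, 0, 0, 0.3
```

Request:
apply_moves(
  targets=[0.001,0,-0.006,0.07,0,0,0.3,0.001,0,-0.012,0.14,0,0,0.3,0.002,0.001,-0.019,0.209,0,0,0.3,0.002,0.001,-0.025,0.279,0,0,0.3,0.002,0.002,-0.031,0.349,0,0,0.3],
)

```text
clock: 11.93
eef_pos: [0.5871, -0.1055, 0.0941]
tool_rot: [-0.5, 0.499, 0.501, 0.5]
ft_force: [-1.2, 1.4, -0.1]
grip_width: 0.0257
```

```bash
python3 st.py 3;python3 arc.py -10 -190 5 0 0.3;  python3 - <<'E'
from h import *
p,d=bot.camera('wrist');cv2.imwrite('pics/w6.png',p[:,:,::-1])
p,d=bot.camera('side');cv2.imwrite('pics/s6.png',cv2.resize(p[135:270,285:425,::-1],None,fx=4,fy=4,interpolation=2))
E
```

```text
t 11.93 now push,rad,z [ 1.38 -1.25 -0.08] pos-cmd mm [-0.5   0.42 -1.15] phi 0.6 cmd 0.0 yaw -179.9 j6 -0.18 w 0.0257
mean [ 0.93 -0.46 -0.88] sd [0.38 0.39 0.37]
0.001, 0, -0.006, 0.07, 0, 0, 0.3, 0.001, 0.001, -0.013, 0.14, 0, 0, 0.3, 0.001, 0.001, -0.019, 0.209, 0, 0, 0.3, 0.002, 0.002, -0.025, 0.279, 0, 0, 0.3, 0.002, 0.003, -0.031, 0.349, 0, 0, 0.3
```

View pics/w6.png

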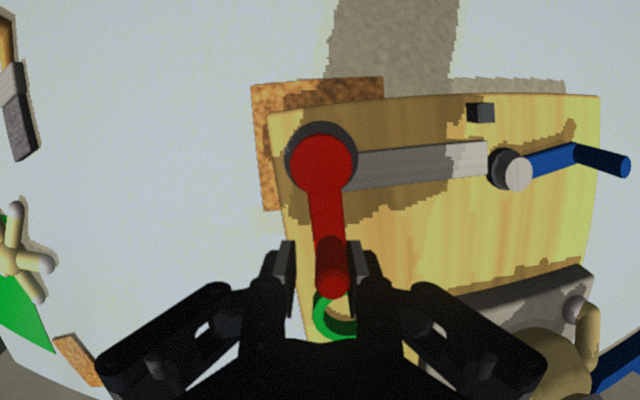

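View pics/s6.png

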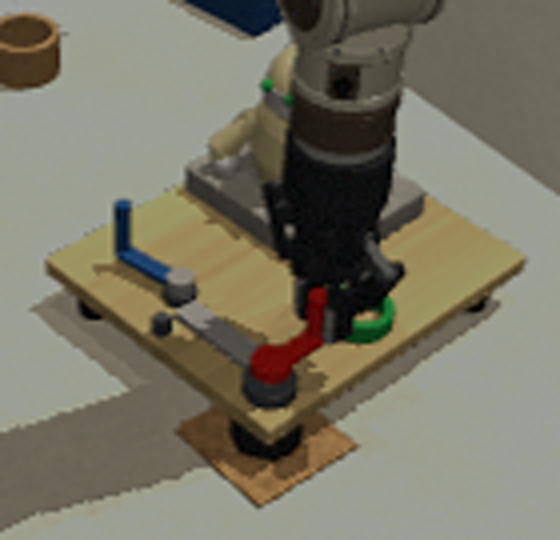

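Request:
apply_moves(
  targets=[0.001,0,-0.006,0.07,0,0,0.3,0.001,0.001,-0.013,0.14,0,0,0.3,0.001,0.001,-0.019,0.209,0,0,0.3,0.002,0.002,-0.025,0.279,0,0,0.3,0.002,0.003,-0.031,0.349,0,0,0.3],
)

```text
clock: 12.6
eef_pos: [0.5865, -0.1133, 0.0936]
tool_rot: [-0.455, 0.541, 0.455, 0.542]
ft_force: [0.3, 0.8, 0.5]
grip_width: 0.0259
```

```bash
python3 st.py 3;python3 arc.py -20 -200 5 0 0.3
```

```text
t 12.6 now push,rad,z [0.84 0.12 0.46] pos-cmd mm [-0.38  0.38 -1.1 ] phi -9.5 cmd -10.0 yaw 170.1 j6 -0.02 w 0.0259
mean [ 1.07 -0.68 -0.87] sd [0.34 0.87 0.2 ]
0, 0, -0.007, 0.07, 0, 0, 0.3, 0.001, 0, -0.013, 0.14, 0, 0, 0.3, 0.001, 0.001, -0.019, 0.21, 0, 0, 0.3, 0.001, 0.002, -0.026, 0.279, 0, 0, 0.3, 0.002, 0.003, -0.032, 0.349, 0, 0, 0.3
```

Request:
apply_moves(
  targets=[0,0,-0.007,0.07,0,0,0.3,0.001,0,-0.013,0.14,0,0,0.3,0.001,0.001,-0.019,0.21,0,0,0.3,0.001,0.002,-0.026,0.279,0,0,0.3,0.002,0.003,-0.032,0.349,0,0,0.3],
)

```text
clock: 13.17
eef_pos: [0.5845, -0.1209, 0.0932]
tool_rot: [-0.406, 0.579, 0.406, 0.579]
ft_force: [0.5, 2.5, 0.8]
grip_width: 0.0258
```

```bash
python3 st.py 3;python3 arc.py -30 -210 5 0 0.3
```

```text
t 13.17 now push,rad,z [ 2.56 -0.35  0.76] pos-cmd mm [-0.22  0.58 -1.05] phi -19.5 cmd -20.0 yaw 160.1 j6 0.14 w 0.0258
mean [ 1.84 -0.15 -0.09] sd [0.17 0.46 0.47]
0, -0, -0.006, 0.07, 0, 0, 0.3, 0.001, 0, -0.012, 0.14, 0, 0, 0.3, 0.001, 0.001, -0.019, 0.21, 0, 0, 0.3, 0.001, 0.002, -0.025, 0.279, 0, 0, 0.3, 0.002, 0.003, -0.031, 0.349, 0, 0, 0.3
```

```bash
python3 - <<'E'
import json,numpy as np
from arc import *
E
rm -f /dev/null/x
python3 - <<'E'
# restore commanded state at phi=-20
import json,numpy as np
A=np.array([.5425,-.106]);a=np.radians(-20)
p=[*(A+.045*np.array([np.cos(a),np.sin(a)])),.1025-.00255*np.radians(184.6)]
json.dump(dict(phi=-20.,yaw=-200.,p=p),open('cmd.json','w'))
E
python3 arc.py -26 -206 3 0 0.3; cat cmd.json
```

```text
0, 0, -0.006, 0.07, 0, 0, 0.3, 0.001, 0, -0.013, 0.14, 0, 0, 0.3, 0.001, 0.001, -0.019, 0.209, 0, 0, 0.3
{"phi": -26.0, "yaw": -205.9874089591171, "p": [0.5829266490993724, -0.12576894136255673, 0.09403421161208708]}Traceback (most recent call last):
  File "<stdin>", line 2, in <module>
  File "arc.py", line 14, in <module>
    p1,y1,n,hold,claw=float(sys.argv[1]),float(sys.argv[2]),int(sys.argv[3]),int(sys.argv[4]),sys.argv[5]
                            ~~~~~~~~^^^
IndexError: list index out of range
```

Request:
apply_moves(
  targets=[0,0,-0.006,0.07,0,0,0.3,0.001,0,-0.013,0.14,0,0,0.3,0.001,0.001,-0.019,0.21,0,0,0.3],
)

```text
clock: 13.57
eef_pos: [0.5828, -0.1251, 0.093]
tool_rot: [-0.375, 0.599, 0.375, 0.6]
ft_force: [0.8, 2.2, 0.2]
grip_width: 0.0257
```

```bash
python3 st.py 6;python3 arc.py -32 -212 3 0 0.3
```

```text
t 13.57 now push,rad,z [ 2.36 -0.28  0.21] pos-cmd mm [-0.13  0.64 -1.02] phi -25.4 cmd -26.0 yaw 154.1 j6 0.24 w 0.0257
mean [ 2.87 -0.25  0.08] sd [0.55 0.4  0.6 ]
0, 0, -0.006, 0.07, 0, 0, 0.3, 0.001, 0, -0.012, 0.14, 0, 0, 0.3, 0.001, 0.001, -0.019, 0.21, 0, 0, 0.3
```

Request:
apply_moves(
  targets=[0,0,-0.006,0.07,0,0,0.3,0.001,0,-0.012,0.14,0,0,0.3,0.001,0.001,-0.019,0.21,0,0,0.3],
)

```text
clock: 14.12
eef_pos: [0.5805, -0.1295, 0.0928]
tool_rot: [-0.343, 0.618, 0.343, 0.619]
ft_force: [1.4, 3.3, 0.8]
grip_width: 0.0256
```

```bash
python3 st.py 6
```

```text
t 14.12 now push,rad,z [ 3.56 -0.6   0.85] pos-cmd mm [-0.08  0.47 -1.01] phi -31.7 cmd -32.0 yaw 148.0 j6 0.34 w 0.0256
mean [ 3.23 -0.25  0.54] sd [0.44 0.46 0.64]
```

Request:
apply_moves(
  targets=[0,0,0.008,0,0,0,0.35,0,0,0.016,0,0,0,0.4,0,0,0.018,0,0,0,0.4,0,0,0.018,0,0,0,0.4],
)

```text
clock: 14.75
eef_pos: [0.5822, -0.1262, 0.0923]
tool_rot: [-0.343, 0.619, 0.343, 0.618]
ft_force: [-0.6, -0.1, -0.1]
grip_width: 0.0342
```

Request:
apply_moves(
  targets=[-0.1,0,0,0,0,0,0.4,-0.2,0,0,0,0,0,0.4,-0.3,0,0,0,0,0,0.4,-0.36,0,0,0,0,0,0.4,-0.36,0,0,0,0,0,0.4],
)

```text
clock: 15.17
eef_pos: [0.5847, -0.1268, 0.1869]
tool_rot: [-0.345, 0.616, 0.341, 0.62]
ft_force: [1.7, -0.6, 0.0]
grip_width: 0.0341
```

```bash
python3 mv.py .45 .06 .2 170;  python3 - <<'E'
from h import *
p,d=bot.camera('side');cv2.imwrite('pics/s7.png',cv2.resize(p[135:270,285:425,::-1],None,fx=4,fy=4,interpolation=2))
p,d=bot.camera('wrist');cv2.imwrite('pics/w7.png',p[:,:,::-1])
E
```

```text
t 15.17 pos [ 0.5847 -0.1268  0.1869] F [ 1.65 -0.55  0.05] w 0.0341 j6 0.344 yaw 148.0
shift [-0.058  0.852  0.349] turn [-0.767  0.001  0.015]
```

View pics/s7.png

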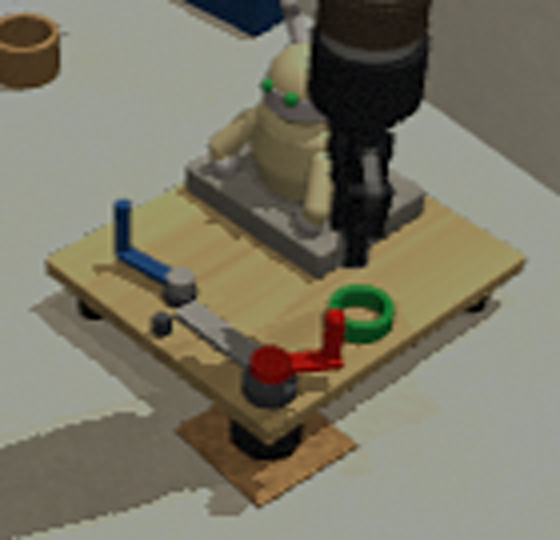

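View pics/w7.png

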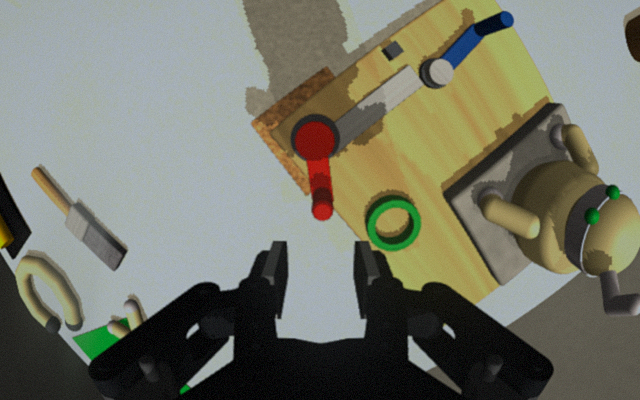

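```bash
python3 mv.py .49 -.03 .19 120
```

```text
t 15.27 pos [ 0.5826 -0.1263  0.1828] F [ 0.06  0.02 -0.03] w 0.0343 j6 0.345 yaw 148.0
shift [-0.029  0.518  0.131] turn [0.979 0.    0.002]
```

Request:
apply_moves(
  targets=[-0.03,0.52,0.13,0.98,0,0,0.35,-0.03,0.52,0.13,0.98,0,0,0.35,-0.03,0.52,0.13,0.98,0,0,0.35,-0.03,0.52,0.13,0.98,0,0,0.35,-0.03,0.52,0.13,0.98,0,0,0.35],
)

```text
clock: 15.68
eef_pos: [0.4859, -0.0278, 0.1885]
tool_rot: [-0.183, 0.685, 0.184, 0.681]
ft_force: [-0.1, 0.3, 0.6]
grip_width: 0.0301
```

```bash
python3 mv.py .5297 .0725 .165 110
```

```text
t 15.68 pos [ 0.4859 -0.0278  0.1885] F [-0.1   0.26  0.6 ] w 0.0301 j6 0.99 yaw 120.0
shift [0.093 0.259 0.353] turn [ 0.35  -0.008 -0.005]
```

Request:
apply_moves(
  targets=[0,0.26,0.35,0.35,0,0,0.35,0.09,0.26,0.35,0.35,0,0,0.35,0.09,0.26,0.35,0.35,0,0,0.35,0.09,0.26,0.35,0.35,0,0,0.35,0.09,0.26,0.35,0.35,0,0,0.35,0.09,0.26,0.35,0.35,0,0,0.35],
)

```text
clock: 16.18
eef_pos: [0.5324, 0.0696, 0.1663]
tool_rot: [-0.123, 0.697, 0.123, 0.695]
ft_force: [0.0, -1.3, -0.3]
grip_width: 0.0299
```

```bash
python3 mv.py .5297 .0725 .165 110
python3 - <<'E'
from h import *
o=bot.get_obs();p,d=bot.camera('wrist');cv2.imwrite('pics/w8.png',p[:,:,::-1])
print([np.round(proj('wrist',P,o),1) for P in [(.5297,.0725,.116),(.5297,.0725,.07),(.548,.0185,.07),tuple(o['eef_pos'])]])
E
```

```text
t 16.18 pos [0.5324 0.0696 0.1663] F [ 0.02 -1.3  -0.28] w 0.0299 j6 1.352 yaw 110.0
shift [ 0.005  0.015 -0.006] turn [ 0.001 -0.005  0.001]
[array([317.2, 213.6]), array([317.9, 194.1]), array([316.7, 256.7]), array([319.1, 253.3])]
```

View pics/w8.png

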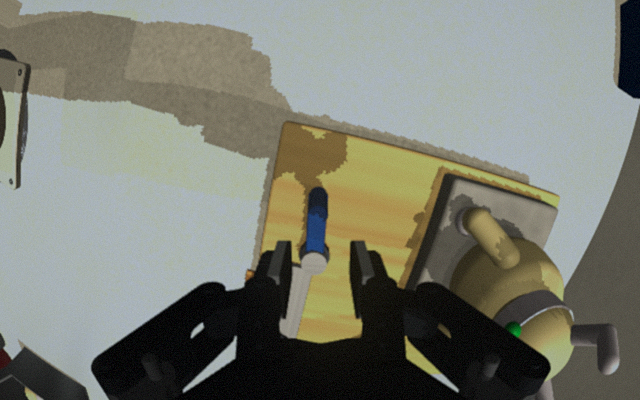

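Request:
apply_moves(
  targets=[0.1,0.015,-0.006,0,0,0,0.35,0.2,0.015,-0.006,0,0,0,0.35,0.3,0.015,-0.006,0,0,0,0.35,0.316,0.015,-0.006,0,0,0,0.35,0.316,0.015,-0.006,0,0,0,0.35],
)

```text
clock: 16.65
eef_pos: [0.5283, 0.0719, 0.0873]
tool_rot: [-0.122, 0.698, 0.122, 0.695]
ft_force: [0.3, -0.4, -0.4]
grip_width: 0.0301
```

```bash
python3 mv.py
cat > lev.py <<'E'
import sys
from h import *
# lev.py b0 b1 n hold claw : CCW arc of pin, r=.06, tool y outward
P=np.array([.548,.0185]);r=.06
b0,b1,n,hold=float(sys.argv[1]),float(sys.argv[2]),int(sys.argv[3]),int(sys.argv[4]);claw=sys.argv[5]
out=[]
for k in range(1,n+1):
    th=np.radians(b1-b0)*k/n   # CCW; in tool frame (y outward,z): z yaw=y-90
    out.append((0,round(r*(np.cos(th)-1)/.25,3),round(-r*np.sin(th)/.25,3),round(-th/.5,3)))
out+=[out[-1]]*hold
print(', '.join(f'{a:g}, {b:g}, {c:g}, {w:g}, 0, 0, {claw}' for a,b,c,w in out))
E
python3 lev.py 109 135 9 0 0.3
```

```text
t 16.65 pos [0.5283 0.0719 0.0873] F [ 0.27 -0.4  -0.4 ] w 0.0301 j6 1.359 yaw 109.9
0, -0, -0.012, -0.101, 0, 0, 0.3, 0, -0.001, -0.024, -0.202, 0, 0, 0.3, 0, -0.003, -0.036, -0.303, 0, 0, 0.3, 0, -0.005, -0.048, -0.403, 0, 0, 0.3, 0, -0.008, -0.06, -0.504, 0, 0, 0.3, 0, -0.011, -0.072, -0.605, 0, 0, 0.3, 0, -0.015, -0.083, -0.706, 0, 0, 0.3, 0, -0.019, -0.094, -0.807, 0, 0, 0.3, 0, -0.024, -0.105, -0.908, 0, 0, 0.3
```

Request:
apply_moves(
  targets=[0,0,-0.012,-0.1,0,0,0.3,0,-0.001,-0.024,-0.2,0,0,0.3,0,-0.003,-0.036,-0.3,0,0,0.3,0,-0.005,-0.048,-0.4,0,0,0.3,0,-0.008,-0.06,-0.5,0,0,0.3,0,-0.011,-0.072,-0.605,0,0,0.3,0,-0.015,-0.083,-0.706,0,0,0.3,0,-0.019,-0.094,-0.807,0,0,0.3,0,-0.024,-0.105,-0.908,0,0,0.3],
)

```text
clock: 17.4
eef_pos: [0.5093, 0.0593, 0.0912]
tool_rot: [-0.277, 0.649, 0.277, 0.653]
ft_force: [0.5, 3.0, -0.5]
grip_width: 0.0256
```

```bash
python3 mv.py .4997 .0544 .0873 136
python3 - <<'E'
from h import *
p,d=bot.camera('wrist');cv2.imwrite('pics/w9.png',p[:,:,::-1])
E
```

```text
t 17.4 pos [0.5093 0.0593 0.0912] F [ 0.49  2.96 -0.53] w 0.0256 j6 0.881 yaw 136.1
shift [ 0.015  0.014 -0.041] turn [0.004 0.011 0.003]
```

View pics/w9.png

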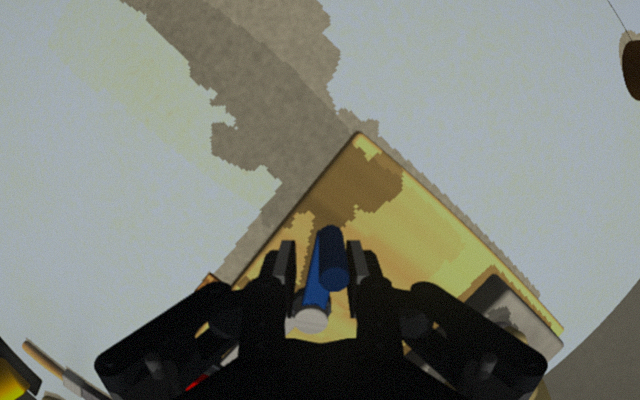

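```bash
python3 lev.py 134 156 9 0 0.3
```

```text
0, -0, -0.01, -0.085, 0, 0, 0.3, 0, -0.001, -0.02, -0.171, 0, 0, 0.3, 0, -0.002, -0.031, -0.256, 0, 0, 0.3, 0, -0.003, -0.041, -0.341, 0, 0, 0.3, 0, -0.005, -0.051, -0.427, 0, 0, 0.3, 0, -0.008, -0.061, -0.512, 0, 0, 0.3, 0, -0.011, -0.071, -0.597, 0, 0, 0.3, 0, -0.014, -0.08, -0.683, 0, 0, 0.3, 0, -0.017, -0.09, -0.768, 0, 0, 0.3
```

Request:
apply_moves(
  targets=[0.003,0.003,-0.01,-0.085,0,0,0.3,0.006,0.005,-0.02,-0.17,0,0,0.3,0.01,0.007,-0.031,-0.255,0,0,0.3,0.012,0.007,-0.041,-0.34,0,0,0.3,0.012,0.005,-0.051,-0.425,0,0,0.3,0.012,0.003,-0.061,-0.51,0,0,0.3,0.012,0,-0.071,-0.6,0,0,0.3,0.012,-0.003,-0.08,-0.68,0,0,0.3,0.012,-0.006,-0.09,-0.77,0,0,0.3],
)

```text
clock: 18.2
eef_pos: [0.4944, 0.0418, 0.0879]
tool_rot: [-0.396, 0.584, 0.396, 0.587]
ft_force: [0.2, 1.7, 0.5]
grip_width: 0.0257
```

```bash
python3 mv.py .4917 .0389 .087 160
python3 - <<'E'
from h import *
o=bot.get_obs();d=o['eef_pos'][:2]-np.array([.548,.0185]);print(np.hypot(*d),np.degrees(np.arctan2(d[1],d[0])))
p,_=bot.camera('wrist');cv2.imwrite('pics/w10.png',p[:,:,::-1])
E
python3 lev.py 156 172 8 0 0.3
```

```text
t 18.2 pos [0.4944 0.0418 0.0879] F [0.18 1.67 0.49] w 0.0257 j6 0.466 yaw 158.1
shift [ 0.003  0.006 -0.015] turn [-0.067  0.006  0.006]
0.05842310516504749 156.45270132525138
0, -0, -0.008, -0.07, 0, 0, 0.3, 0, -0.001, -0.017, -0.14, 0, 0, 0.3, 0, -0.001, -0.025, -0.209, 0, 0, 0.3, 0, -0.002, -0.033, -0.279, 0, 0, 0.3, 0, -0.004, -0.042, -0.349, 0, 0, 0.3, 0, -0.005, -0.05, -0.419, 0, 0, 0.3, 0, -0.007, -0.058, -0.489, 0, 0, 0.3, 0, -0.009, -0.066, -0.559, 0, 0, 0.3
```

View pics/w10.png

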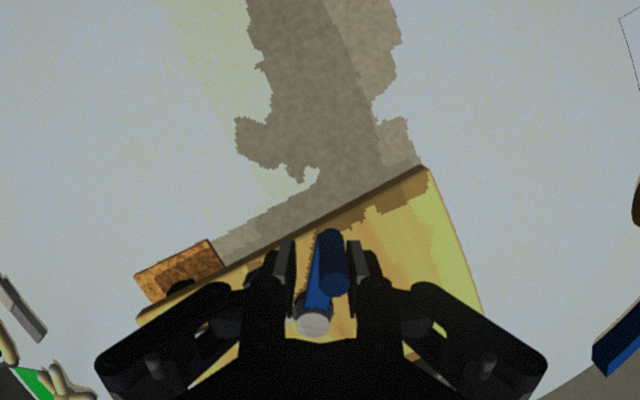

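Request:
apply_moves(
  targets=[0,0,-0.008,-0.07,0,0,0.3,0,-0.001,-0.017,-0.14,0,0,0.3,0,-0.001,-0.025,-0.21,0,0,0.3,0,-0.002,-0.033,-0.28,0,0,0.3,0,-0.003,-0.039,-0.32,0,0,0.3,0,-0.004,-0.044,-0.36,0,0,0.3],
)

```text
clock: 18.75
eef_pos: [0.4906, 0.0309, 0.0869]
tool_rot: [-0.447, 0.547, 0.446, 0.549]
ft_force: [0.3, 1.8, 1.4]
grip_width: 0.0256
```

```bash
cat > ls.py <<'E'
from h import *
o=bot.get_obs();d=o['eef_pos'][:2]-np.array([.548,.0185]);b=np.arctan2(d[1],d[0])
t=np.array([-np.sin(b),np.cos(b),0]);F=[o['ft_force']]
for i in range(3): bot.camera('top');F.append(bot.get_obs()['ft_force'])
F=np.array(F);print('t',round(o['clock'],2),'beta',np.degrees(b).round(1),'r',np.hypot(*d).round(4),'z',o['eef_pos'][2].round(4),'push',(-F@t).round(2),'rad',(F[:,:2]@d/np.hypot(*d)).mean().round(2))
E
python3 ls.py
```

```text
t 18.75 beta 167.8 r 0.0587 z 0.0869 push [1.85 1.53 2.42 2.27] rad -0.61
```

Small steps now, watching for the stop.

Request:
apply_moves(
  targets=[0,0,-0.004,-0.035,0,0,0.3,0,-0.001,-0.008,-0.07,0,0,0.3],
)

```text
clock: 19.07
eef_pos: [0.4898, 0.029, 0.0857]
tool_rot: [-0.457, 0.54, 0.456, 0.54]
ft_force: [0.7, 1.3, 1.2]
grip_width: 0.0258
```

```bash
python3 ls.py
```

```text
t 19.07 beta 169.8 r 0.0592 z 0.0857 push [1.37 1.4  0.53 0.32] rad -0.69
```

Request:
apply_moves(
  targets=[0,0,-0.004,-0.035,0,0,0.3,0,-0.001,-0.007,-0.06,0,0,0.3],
)

```text
clock: 19.38
eef_pos: [0.4892, 0.0273, 0.0855]
tool_rot: [-0.464, 0.533, 0.465, 0.533]
ft_force: [-0.0, 2.9, 1.0]
grip_width: 0.0258
```

```bash
python3 ls.py
```

```text
t 19.38 beta 171.5 r 0.0594 z 0.0855 push [2.83 2.02 0.86 1.3 ] rad 0.35
```

Request:
apply_moves(
  targets=[0,0,-0.004,-0.035,0,0,0.3,0,-0.001,-0.007,-0.06,0,0,0.3],
)

```text
clock: 19.7
eef_pos: [0.4889, 0.0256, 0.0854]
tool_rot: [-0.472, 0.526, 0.473, 0.526]
ft_force: [-1.1, 2.0, 0.4]
grip_width: 0.0255
```

```bash
python3 ls.py
```

```text
t 19.7 beta 173.2 r 0.0595 z 0.0854 push [1.86 2.61 1.39 1.55] rad 1.14
```

Request:
apply_moves(
  targets=[0,0,-0.004,-0.035,0,0,0.3,0,-0.001,-0.007,-0.06,0,0,0.3],
)

```text
clock: 20.02
eef_pos: [0.4889, 0.0239, 0.0854]
tool_rot: [-0.48, 0.519, 0.481, 0.519]
ft_force: [-1.9, 3.8, 1.5]
grip_width: 0.0259
```

```bash
python3 ls.py;python3 - <<'E'
from h import *
p,_=bot.camera('wrist');cv2.imwrite('pics/w11.png',p[:,:,::-1])
E
```

```text
t 20.02 beta 174.8 r 0.0593 z 0.0854 push [3.62 2.72 3.2  3.18] rad 2.31
```

View pics/w11.png

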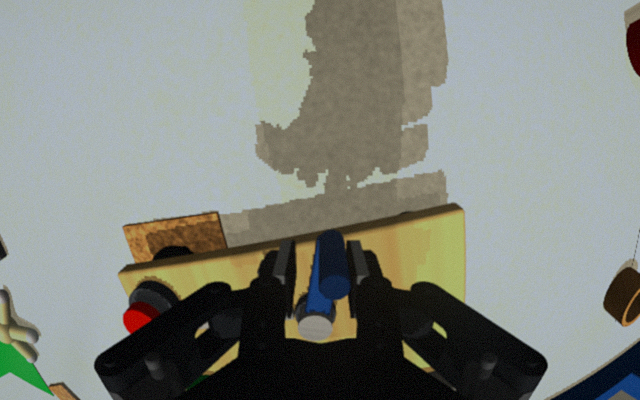

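Request:
apply_moves(
  targets=[0,0,-0.004,-0.035,0,0,0.3,0,-0.001,-0.007,-0.06,0,0,0.3],
)

```text
clock: 20.38
eef_pos: [0.4893, 0.0237, 0.0854]
tool_rot: [-0.487, 0.511, 0.49, 0.512]
ft_force: [-1.1, 10.0, -0.3]
grip_width: 0.0258
```

```bash
python3 ls.py
```

```text
t 20.38 beta 174.9 r 0.0589 z 0.0854 push [9.91 9.   8.23 8.56] rad 2.87
```

Request:
apply_moves(
  targets=[0,0,-0.004,0,0,0,0.3,0,0,-0.006,0,0,0,0.3],
)

```text
clock: 20.7
eef_pos: [0.4893, 0.0237, 0.0854]
tool_rot: [-0.486, 0.51, 0.49, 0.513]
ft_force: [-0.7, 13.8, -1.3]
grip_width: 0.0258
```

```bash
python3 ls.py
```

```text
t 20.7 beta 175.0 r 0.059 z 0.0854 push [13.71 12.71 12.57 12.33] rad 2.23
```

Request:
apply_moves(
  targets=[0,0,0.012,0,0,0,0.3,0,0,0.024,0,0,0,0.35,0,0,0.033,0,0,0,0.4,0,0,0.033,0,0,0,0.4,0,0,0.033,0,0,0,0.4],
)

```text
clock: 21.27
eef_pos: [0.4902, 0.0283, 0.0856]
tool_rot: [-0.488, 0.512, 0.487, 0.512]
ft_force: [0.0, -0.4, 0.1]
grip_width: 0.0342
```

```bash
python3 ls.py;python3 - <<'E'
from h import *
p,_=bot.camera('wrist');cv2.imwrite('pics/w12.png',p[:,:,::-1])
E
```

```text
t 21.27 beta 170.4 r 0.0586 z 0.0856 push [-0.35  0.14  0.08 -0.44] rad -0.02
```

View pics/w12.png

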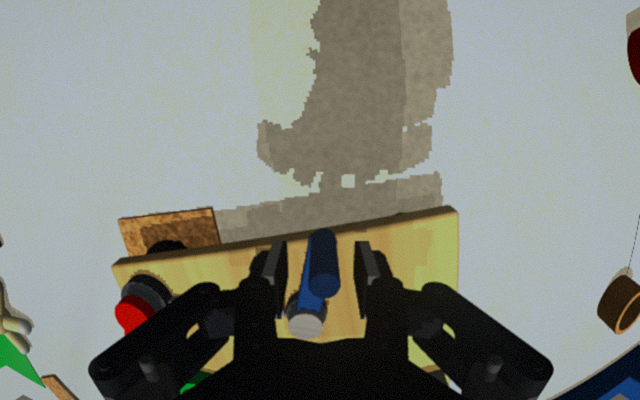

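Free of the pin; raise and move back toward the robot side, then inspect.

Request:
apply_moves(
  targets=[-0.1,0,0,0,0,0,0.4,-0.2,0,0,0,0,0,0.4,-0.3,0,0,0,0,0,0.4,-0.4,0,0,0,0,0,0.4,-0.5,0.1,0,0,0,0,0.4,-0.5,0.3,0,0,0,0,0.4,-0.5,0.45,0,0,0,0,0.4,-0.5,0.45,0,0,0,0,0.4,-0.5,0.45,0,0,0,0,0.4,-0.5,0.45,0,0,0,0,0.4],
)

```text
clock: 22.3
eef_pos: [0.3781, 0.0341, 0.2111]
tool_rot: [-0.488, 0.511, 0.487, 0.513]
ft_force: [0.1, -0.1, 0.7]
grip_width: 0.0343
```

```bash
python3 mv.py
python3 - <<'E'
from h import *
ps={}
o=bot.get_obs()
for n in ['top','side','wrist']:
    p,_=bot.camera(n);ps[n]=p[:,:,::-1].copy();cv2.imwrite(f'pics/{n}9.png',ps[n])
f=lambda i:cv2.resize(i,(400,400),interpolation=2)
cv2.imwrite('pics/z9.png',np.hstack([f(ps['top'][100:240,250:390]),cv2.copyMakeBorder(cv2.resize(ps['side'][135:270,285:425],(400,386),interpolation=2),0,14,0,0,0)]))
# shift of stand before/after: phase correlation of creature/slab patch
for n,(a,b,c,e) in dict(top=(110,185,260,345),side=(140,205,320,420)).items():
    g0=cv2.cvtColor(cv2.imread(f'pics/{n}0.png'),6).astype(np.float32);g1=cv2.cvtColor(ps[n],6).astype(np.float32)
    print(n,cv2.phaseCorrelate(g0[a:b,c:e],g1[a:b,c:e],cv2.createHanningWindow((e-c,b-a),cv2.CV_32F)))
E
```

```text
t 22.3 pos [0.3781 0.0341 0.2111] F [ 0.15 -0.09  0.66] w 0.0343 j6 0.139 yaw 177.2
top ((0.016568655731596493, 0.4771900547052752), 0.968042903052436)
side ((0.005284801746853418, -0.005018593609250388), 0.9928032084306081)
```

View pics/z9.png

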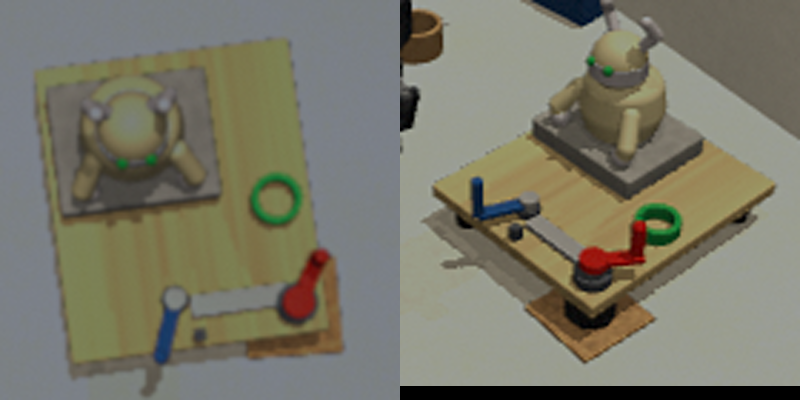

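View pics/wrist9.png

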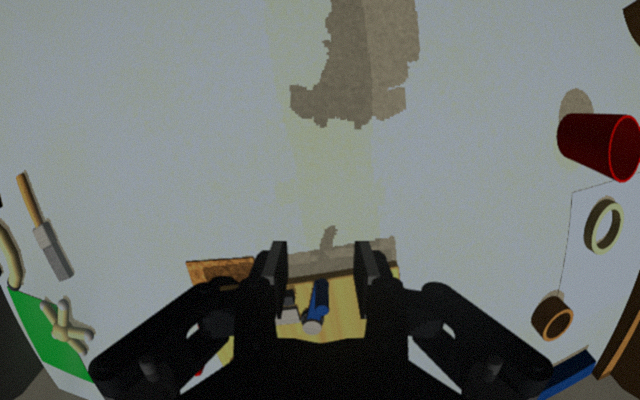

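View pics/side9.png

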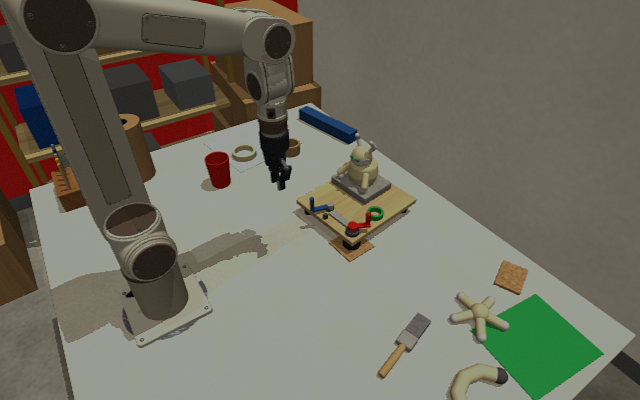

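```bash
python3 -c "
from workcell import bot
print(bot.job_done())"
```

```text
the job is handed in; nothing more can be done
None
```

I screwed the foot down to a light contact with the cork, swung the blue lock lever to its stop, let go, and handed the job in at about 22.5 s. No verdict is reported.

- **Crank:** I turned it clockwise about 3.3 rad in small steps. In free air the paused push read about 0.9 N. It rose to about 3.2 N paused and 3.6 N moving at the end. I estimate the load on the sole at 4–6 N, but I could not measure it directly. I stopped there to avoid jacking the stand up. The side view then showed the sole sitting on the cork.
- **Lock lever:** I swung it until the hand stopped moving and the push climbed to about 13 N, which I took as the stop. In the last top view the lever stands at about 166–168°, where I expect the stop (about 166°) to be.
- **Release:** After backing off, the force read about 0 N, and the arm rose clear and stayed clear.
- **Stand and bystanders:** Comparing images from before and after, the side camera showed the stand shifted 0.005 px. The top camera gave 0.48 px along one axis, which disagrees. The board edges look the same in both top views, so I think that is a processing artefact, but I did not confirm it. The cup, tape rolls, brush and starfish looked undisturbed in the last pictures.

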